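Press a filter cassette down and slide it under the leaf spring of its stage

ROBOT

A 6-joint arm with a two-finger parallel gripper is mounted at the origin on the work surface. World frame = base frame: x ahead of the robot, y to its left, z up, the work surface at z = 0. Lengths are in m, angles in rad, forces in N, time in s.
With the tool pointing down it reaches from about 0.275 to 0.825 m from the base axis. Payload 5.2 kg.
Tool frame: the origin (TCP) lies at the very end of the fingers, on their centre line; the grasp point (between the pads) lies 19 mm behind it (robot.pinch_z is the distance from the TCP to the grasp point, in m); y points along the fingers, z is the direction in which the jaws open and shut, and the axes are right-handed (so a half turn about y gives the same grasp; the last joint's range is limited). The gripper opens to 93 mm and grips with 3 to 60 N. Pads are 15 mm wide; open, the fingers measure 128 mm over their backs; the gripper's body (75 mm by 188 mm) begins 65 mm behind the grasp point.
Start: joints at [1.074, 0.259, 1.535, -0, 1.348, -0.203], TCP at [0.159, 0.526, 0.219] pointing down, gripper open.
Joint ranges: [-3.14, 3.14], [-0.91, 2.08], [0.19, 2.58], [-1.22, 4.36], [0.22, 2.71], [-3.12, 3.12]. Speed limits (rad/s): [2.57, 2.57, 3.14, 3.14, 3.14, 3.14].

INTERFACE

Orientations are given as a unit quaternion [x, y, z, w].
In Python, from workcell import robot gives the robot as it stands.
- The arm moves only by the tool apply_moves, never from a script. Its argument "commands" is a list of rows, each a list of 3 entries, a list of its own where there are three numbers: the shift along the tool's x, y, z in mm, then the turn about the tool's y in rad, then the gripper's target within -1 to 1 (shut at 1, half-way at 0, fully open at -1). In form: [[[dx, dy, dz], spin, jaw], ...]. A call has exactly 8 rows; each row is the pose to reach, as a shift and turn from the pose commanded when the call began, along the tool's axes at that moment; what a row does not reach only later rows make up. A row lasts 1/10 s, in which the tool goes at most 50 mm and 8.59 degrees, less where a joint would pass 70% of its speed; a pose out of reach is approached as far as the arm can. A call with a gripper value outside its range is refused whole. The fingers move at their own pace and stop on an object; "squeeze" is the grip in N (left out, the last holds). Time passes only in rows, so rows that repeat a pose let the fingers close, or fill a call up. It gives the time, the measured TCP pose, the force and the opening at its end, in the units of the state.
- robot.sense(): the state, without advancing time (a new reading comes with each control period).
- robot.get_image(name): name is "scene" or "top" or "wrist"; returns (picture, depth): 384x512x3 uint8, red, green, blue; 384x512 float32, m along the optical axis (not along the pixel's ray), 0 where there is no reading.
- robot.camera_info(name): a dict with "mtx" (3x3 intrinsics, pixels), "k1" (the pictures are not rectified: a ray, as slopes to the right and down, at radius r is drawn at 1 + k1 r^2 times it, then the intrinsics apply), "pose" (4x4, takes a point from camera to world coordinates); the wrist camera has in their place "hand_eye" (4x4, takes a point from camera to tool coordinates, whose origin is the TCP and whose axes are the tool frame's). Camera axes: x right, y down, z forward; pixel columns grow to the right and rows downward; lengths in m; the calibration is good to about 2 mm. A picture is of the moment at which its call begins: read the wrist's pose just before it. camera_info takes no time and is no camera call.
- robot.finish_job(): hands the job in, once; it reports no verdict.
Trained networks look in the newest picture that a camera, given by its name, has taken for a name from the list of things; names that differ only in an ending like _2 or _b are one class to them, and where a whole thing is asked for, a point or a joint stands for the part that bears it (a point fixed in the world has none). Each returns a list of dicts, best first, with "conf" (0 to 1); they miss things now and then, are a little off and sometimes report something else, mostly with a low value. They report only what shows in the picture. A call takes as long as a camera call.
- robot.find_in(camera, thing): "bbox" ([centre column, centre row, width, height] in pixels, round what is visible of it).
- robot.outline_of(camera, thing): "mask" (384x512 bool, what is visible of it) and "bbox" ([centre column, centre row, width, height] in pixels, round what is visible of it).
- robot.landmark_of(camera, thing): "location" ([row, column] in pixels: a listed point, or the origin of a listed thing).
The state is a dict: "t": time; "joint_pos": joint angles; "joint_vel": joint speeds; "effort": joint torques, N m; "tcp_pos": TCP position; "eef_rot": TCP orientation; "ft_force": force on the tool from outside, world axes, zero at the start; "ft_torque": the same for the moment, N m; "grip_width": finger opening in m.
Only numpy, scipy, OpenCV 4.12 (cv2) and the standard library are available. Lean on these libraries where they do the work, as an engineer would, in place of code of your own. Each camera call takes 0.05 s, during which the arm holds its last target.

TASK

Slide the blue filter cassette along its channel, under the crossbar and the leaf spring, until its front edge is fully home against the red end stop. Its white bed is sprung and carries it too high to pass, so with closed fingertips on the black pad behind the orange ridge press it down hard and keep it pressed as you push it along; then let go and draw the hand clear. Only push the cassette, never pick it up, and leave everything else standing where it is.

Things in the scene. Friction and masses are not known exactly. Their poses are not given: they have to be found in the camera images.
- stage: Fixed grey deck, 234 mm long (its x), 140 mm wide (y -95 to +45), 12 mm thick. Origin on the table under the channel's centre line, z up; the cassette must slide along its +x. The channel (y = 0): two aluminium rails, inner faces at y = +-31.5 mm, tops 37 mm above the table, x = -115 to +90, with a white sprung bed between. A vial and a brass weight stand on the deck at y about -72 mm.
- crossbar (a point): Middle of the top of the dark steel crossbar that lies across the rails, at x = 48 mm of the stage, 50 mm above the table. The bar is 10 mm thick along x (43 to 53 mm); its underside is 37 mm above the table. A steel leaf spring is hinged on its far side and slopes down in the +x direction.
- stop_face (a point): Point on the face of the red end stop, at x = 90 mm, y = 0 of the stage, 30 mm above the table; the cassette's front face must come against it. The stop's top is 46 mm above the table.
- cassette: Loose blue cassette, 110 x 60 x 12 mm (x, y, z), 0.12 kg, in the channel with 1.5 mm play each side. Origin at the centre of its underside, z up, x to its nose (round white filter), as the stage's x. At the start its underside is 30 mm above the table, origin at x = -57 to -22 mm of the stage; home: origin at x = +35 mm, underside 23 to 25 mm above the table, held by crossbar and spring.
- pad (a point): Point on the cassette's flat top in the middle of the black pad, at x = -30, y = 0, z = 12 mm in the cassette's frame, 20 mm behind the ridge's rear face: the place for the fingertips. The top is flat from x = -55 to -10 mm. 42 mm above the table at the start, 35 mm when fully pressed.
- ridge (a point): Middle of the rear face of the orange ridge across the cassette's top, which the fingertips can push on: at x = -10, z = 16 mm in the cassette's frame. The ridge is 10 mm thick (x = -10 to 0), 56 mm wide and 8 mm high.
- nose (a point): Middle of the cassette's upper front edge, at x = 55 mm, z = 12 mm in the cassette's frame.
- bed (a joint): How far the sprung bed is pressed down, m: 0 at the start (bed top 30 mm above the table), 0.007 fully down (rigid stop). It pushes up with about 4 N at 0, 10 N at 0.005 and 12 N at 0.007. The cassette clears the crossbar from 0.005 on (with 2 mm to spare at 0.007). Low friction: pushing along takes about 3 to 7 N.
- leaf (a joint): How far the leaf spring is bent up, rad: 0 when free (its tip hangs about 33 mm above the table, at x = 79 mm on the stage), about 0.05 to 0.2 while it rides on the cassette, pressing down with about 4 N.
- vial: Loose amber vial, 26 mm across, 50 mm tall, standing on the deck; leave alone. Origin under its centre.
- weight: Loose brass weight, 28 mm across, 42 mm tall, standing on the deck; leave alone. Origin under its centre.
- spare: Loose spare cassette, all grey, 110 x 60 x 12 mm, lying on the table; leave alone. Origin under its centre.
- reagent: Amber reagent bottle, 60 mm across, 120 mm tall; leave alone. Origin under its centre.
- beaker: Clear cup, 80 mm across, 90 mm tall; leave alone. Origin under its centre.
- woodblock: Wooden block, 70 x 120 x 40 mm; leave alone. Origin under its centre.
- jar: White jar with a green lid, 70 mm across, 85 mm tall; leave alone. Origin under its centre.

How it is judged:
On the way:
1. the fingers press the cassette down on its bed while its nose passes under the crossbar (x of cassette in the frame of stage between -0.008 and 0.025 m and value of joint bed above 0.0042 m and contact force between the fingers and cassette above 3 N), for 0.05 s.
At the end, for the whole second after the job is handed in: The cassette's front is within 3.5 mm of the stop's face, it lies flat (within 0.08 rad) and straight (within 0.06 rad), held down in the channel with its underside below 26.5 mm, the leaf spring rides on it, it is at rest and nothing touches it but the stage (x of cassette in the frame of stage between 0.0315 and 0.038 m and z of cassette in the frame of stage below 0.0265 m and angle between the x axis of cassette and the x axis of stage, either way round below 0.06 rad and angle between cassette's own z axis and vertical below 0.08 rad and value of joint leaf above 0.03 rad and linear speed of cassette below 0.01 m/s).
It fails at once if the cassette is lifted more than 10 mm above its start height (height (world z) of cassette above 0.04 m).
It fails at once if a bystander is moved more than 15 mm (distance of any of vial, weight, spare, reagent, beaker, woodblock, jar from where it was at the start of the episode above 0.015 m).
It also fails if it takes over 37 s, if anything falls off the work surface, if the arm or the gripper's body presses on something with over 40 N, if the wrist force passes 120 N, or if a joint passes its speed limit or range.

## Working session

There is one attempt and no reset: what is moved stays moved. The work goes in short steps, Python scripts to look and compute and a tool call to move; the robot and the scene stay as the last step left them, time stands still between calls to the robot, and variables do not carry over. Pictures are saved under pics/ and viewed, and the job is handed in when it is done.

Besides the shell and the picture viewer there is one more tool, called after "Call:" as a command line: name --argument value ..., lists and objects as JSON in quotes. apply_moves: Moves the arm, as the interface text tells. Its arguments: {"type":"object","properties":{"commands":{"type":"array","items":{"type":"array"}},"squeeze":{"type":"number"}},"required":["commands"]}

```bash
mkdir -p pics
cat > h.py <<'E'
import numpy as np, cv2
from workcell import robot
from scipy.spatial.transform import Rotation as R
def campose(n,s=None):
    i=robot.camera_info(n)
    if n!='wrist': return i, np.array(i['pose'])
    T=np.eye(4);T[:3,:3]=R.from_quat(s['eef_rot']).as_matrix();T[:3,3]=s['tcp_pos']
    return i,T@np.array(i['hand_eye'])
def ray(i,T,col,row):
    K=np.array(i['mtx']);
    p=cv2.undistortPoints(np.array([[[col,row]]],float),K,np.array([i['k1'],0,0,0,0.]))[0,0]
    return T[:3,3],T[:3,:3]@np.array([p[0],p[1],1])
def atz(i,T,col,row,z):
    o,d=ray(i,T,col,row); return o+d*(z-o[2])/d[2]
def proj(i,T,P):
    P=np.atleast_2d(P); Ti=np.linalg.inv(T); q=(Ti[:3,:3]@P.T).T+Ti[:3,3]
    x=q[:,:2]/q[:,2:]; r2=(x**2).sum(1,keepdims=True); x=x*(1+i['k1']*r2)
    K=np.array(i['mtx']); return np.c_[K[0,0]*x[:,0]+K[0,2],K[1,1]*x[:,1]+K[1,2]]
def save(n,im): cv2.imwrite('pics/'+n,im[:,:,::-1])
E
python3 - <<'E'
from h import *
s=robot.sense();print(s)
for n in ['scene','top','wrist']:
    im,d=robot.get_image(n); save(n+'0.png',im); np.save(n+'_d.npy',d)
    i,T=campose(n,s)
    for th in ['cassette','crossbar','stop_face','pad','ridge','nose','stage','vial','weight']:
        if n=='wrist': continue
        l=robot.landmark_of(n,th)
        for q in l[:2]:
            r,c=q['location'];z={'crossbar':.05,'stop_face':.03,'pad':.042,'ridge':.046,'nose':.042,'cassette':.03,'stage':0,'vial':.012,'weight':.012}[th]
            print(n,th,round(q['conf'],2),[round(c),round(r)],atz(i,T,c,r,z).round(4))
E
```

```text
{'t': 0.0, 'joint_pos': array([ 1.07419436e+00,  2.59336244e-01,  1.53605895e+00, -1.50963036e-05,
        1.34799818e+00, -2.02801471e-01]), 'joint_vel': array([ 0.00112179,  0.00116263, -0.0016779 ,  0.00162913, -0.00020847,
        0.00069851]), 'effort': array([-2.91480770e-03, -4.37324953e+01, -2.83993918e+01,  7.16412091e-02,
        4.15044953e-02, -2.35949865e-04]), 'tcp_pos': array([0.15899755, 0.52595482, 0.21783103]), 'eef_rot': array([ 0.70009071, -0.10371299,  0.10328652, -0.69889091]), 'ft_force': array([ 0.03875852, -1.04707699, -0.7451799 ]), 'ft_torque': array([-0.03067941, -0.03916546, -0.02295719]), 'grip_width': 0.09263142235987307}
scene cassette 0.88 [234, 208] [ 0.5656 -0.0973  0.03  ]
scene cassette 0.55 [292, 220] [0.6411 0.0395 0.03  ]
scene crossbar 0.82 [263, 196] [ 0.5549 -0.0185  0.05  ]
scene crossbar 0.38 [252, 199] [ 0.5613 -0.0497  0.05  ]
scene stop_face 0.79 [276, 198] [0.5406 0.021  0.03  ]
scene pad 0.63 [219, 213] [ 0.5939 -0.1411  0.042 ]
scene pad 0.45 [128, 246] [ 0.6734 -0.36    0.042 ]
scene ridge 0.77 [225, 205] [ 0.5671 -0.1213  0.046 ]
scene ridge 0.42 [118, 206] [ 0.5239 -0.3898  0.046 ]
scene nose 0.87 [253, 198] [ 0.5479 -0.0431  0.042 ]
scene stage 0.94 [246, 212] [ 0.5488 -0.0612  0.    ]
scene vial 0.63 [392, 186] [0.5221 0.3831 0.012 ]
scene vial 0.58 [291, 220] [0.6184 0.0433 0.012 ]
scene weight 0.5 [255, 228] [ 0.6313 -0.0548  0.012 ]
top cassette 0.96 [288, 170] [ 0.5746 -0.1139  0.03  ]
top crossbar 0.86 [258, 178] [ 0.5434 -0.014   0.05  ]
top stop_face 0.62 [244, 183] [0.5292 0.0305 0.03  ]
top stop_face 0.54 [273, 179] [ 0.544  -0.0636  0.03  ]
top pad 0.86 [296, 170] [ 0.574  -0.1409  0.042 ]
top nose 0.7 [267, 174] [ 0.5594 -0.0456  0.042 ]
top stage 0.98 [269, 179] [ 0.5514 -0.0538  0.    ]
top vial 0.48 [243, 158] [0.6182 0.036  0.012 ]
top weight 0.58 [268, 154] [ 0.6321 -0.0483  0.012 ]
```

Run:
```python
import cv2
for n in ['scene','top']:
    im=cv2.imread(f'pics/{n}0.png')
    c=im[130:280,160:360]
    cv2.imwrite(f'pics/{n}0c.png',cv2.resize(c,(800,600),interpolation=cv2.INTER_CUBIC))
```

```text
(no output)
```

View pics/scene0.png

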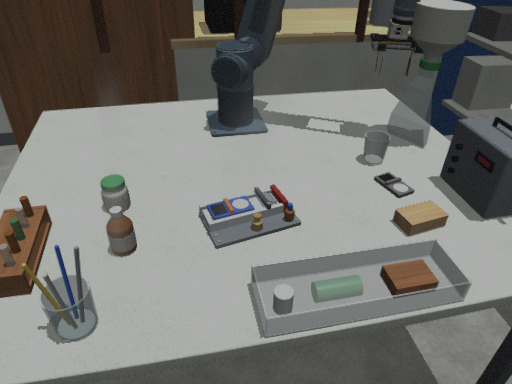

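View pics/top0.png

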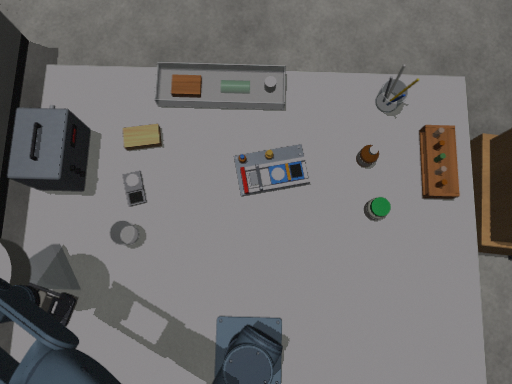

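View pics/wrist0.png

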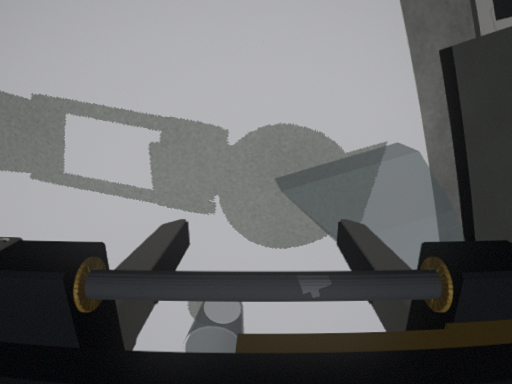

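Run:
```python
from h import *
s=robot.sense()
M=R.from_quat(s['eef_rot']).as_matrix();print('axes cols\n',M.round(3))
i=robot.camera_info('wrist');print(np.array(i['hand_eye']).round(3),i['mtx'])
i,T=campose('top');d=np.load('top_d.npy')
for c,r in [(60,265),(10,265),(60,310),(45,260),(128,234),(75,280),(60,250)]:
    o,v=ray(i,T,c,r);print(c,r,d[r,c],(o+v*d[r,c]).round(3))
L=[('stop_face',.5292,.0305,.09),('crossbar',.5434,-.014,.048)]
a=np.array([.5434,-.014])-np.array([.574,-.1409]);print(np.degrees(np.arctan2(a[1],a[0])))
```

```text
axes cols
 [[ 0.957  0.     0.29 ]
 [-0.29   0.     0.957]
 [ 0.    -1.     0.   ]]
[[ 0.     0.966  0.26  -0.074]
 [ 0.001 -0.26   0.966 -0.167]
 [ 1.    -0.    -0.001  0.   ]
 [ 0.     0.     0.     1.   ]] [[287.3771492    0.         262.77934903]
 [  0.         287.3771492  190.56645523]
 [  0.           0.           1.        ]]
60 265 1.3392273 [0.245 0.584 0.086]
10 265 0.9727118 [0.241 0.537 0.459]
60 310 1.0606989 [0.137 0.46  0.349]
45 260 1.2848761 [0.258 0.605 0.144]
128 234 1.4372765 [0.351 0.405 0.008]
75 280 1.3861063 [0.2   0.556 0.029]
60 250 1.3991427 [0.292 0.611 0.034]
103.55719292953563
```

View pics/top0c.png

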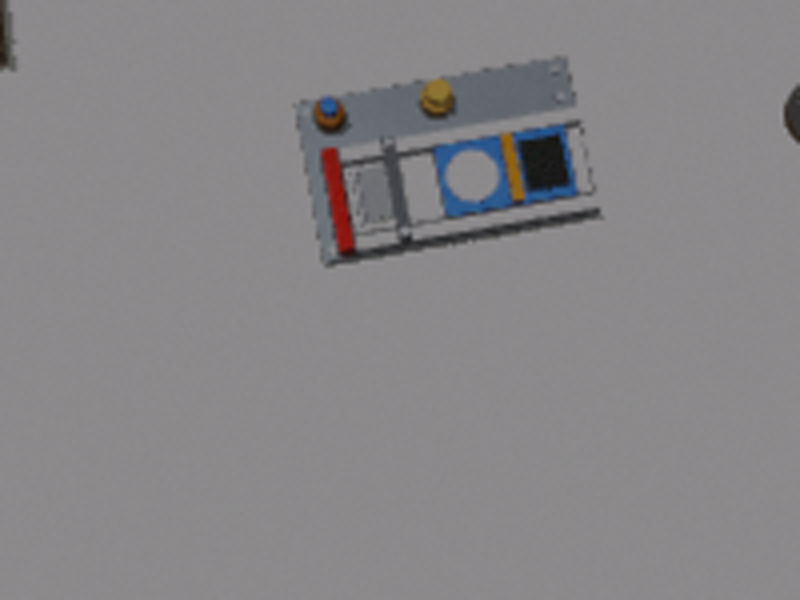

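View pics/scene0c.png

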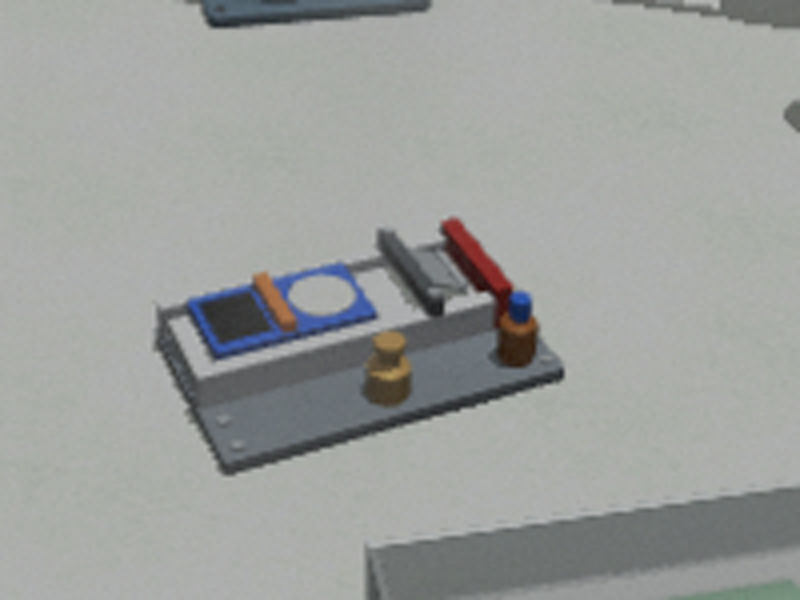

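Call:
apply_moves --commands '[[[38,-5,-32],0.07,1],[[76,-10,-64],0.14,1],[[114,-20,-96],0.21,1],[[152,-20,-128],0.28,1],[[190,-20,-160],0.35,1],[[228,-20,-192],0.42,1],[[266,-20,-224],0.49,1],[[304,-20,-256],0.56,1]]' --squeeze 20

```text
t: 1.85
tcp_pos: [0.3768, 0.1916, 0.239]
eef_rot: [-0.643, 0.293, -0.294, 0.644]
ft_force: [0.7, 0.1, -0.8]
grip_width: 0.0333
```

```bash
cat > go.py <<'E'
# print tool-axis shift to reach world target: args x y z yawdeg of tool z
import sys
from h import *
s=robot.sense();M=R.from_quat(s['eef_rot']).as_matrix()
x,y,z,a=map(float,sys.argv[1:5])
print('tcp',s['tcp_pos'].round(4),'t',s['t'],'F',s['ft_force'].round(1),'w',s['grip_width'].round(4))
yz=np.degrees(np.arctan2(M[1,2],M[0,2]))
print('shift mm',(M.T@(np.array([x,y,z])-s['tcp_pos'])*1000).round(1),'yaw',yz.round(2),'spin',np.radians(-(a-yz)).round(4))
E
python3 go.py .562 -.10 .22 11
```

```text
Traceback (most recent call last):
  File "go.py", line 6, in <module>
    print('tcp',s['tcp_pos'].round(4),'t',s['t'],'F',s['ft_force'].round(1),'w',s['grip_width'].round(4))
                                                                                ^^^^^^^^^^^^^^^^^^^^^
AttributeError: 'float' object has no attribute 'round'
```

```bash
sed -i "s/s\['grip_width'\].round(4)/round(s['grip_width'],4)/" go.py; python3 go.py .562 -.10 .22 11
```

```text
tcp [0.3768 0.1916 0.239 ] t 1.85 F [ 0.7  0.1 -0.8] w 0.0333
shift mm [341.6  19.1 -51.1] yaw 40.92 spin 0.5223
```

Call:
apply_moves --commands '[[[48,3,-7],0.07,1],[[96,6,-14],0.14,1],[[144,9,-21],0.21,1],[[192,12,-28],0.28,1],[[240,15,-36],0.35,1],[[288,17,-44],0.44,1],[[330,19,-50],0.52,1],[[330,19,-50],0.52,1]]'

```text
t: 2.65
tcp_pos: [0.5574, -0.0931, 0.2186]
eef_rot: [0.546, -0.45, 0.451, -0.545]
ft_force: [-0.2, 0.4, -0.1]
grip_width: 0.0004
```

```bash
cat > look.py <<'E'
import sys
from h import *
tag=sys.argv[1]
s=robot.sense();print(s['tcp_pos'].round(4),'t',s['t'],'F',s['ft_force'].round(1),s['grip_width'])
im,d=robot.get_image('wrist');save(tag+'.png',im);np.save(tag+'_d.npy',d)
i,T=campose('wrist',s)
for th in ['cassette','crossbar','stop_face','pad','ridge','nose','stage','vial','weight']:
    for q in robot.landmark_of('wrist',th)[:2]:
        r,c=q['location'];z={'crossbar':.05,'stop_face':.03,'pad':.042,'ridge':.046,'nose':.042,'cassette':.03,'stage':0,'vial':.012,'weight':.012}[th]
        print(th,round(q['conf'],2),[round(c),round(r)],atz(i,T,c,r,z).round(4))
E
python3 look.py w1
```

```text
[ 0.5574 -0.0931  0.2186] t 2.65 F [-0.2  0.4 -0.1] 0.00041311399797892953
cassette 0.97 [269, 186] [ 0.5665 -0.1087  0.03  ]
crossbar 0.65 [266, 112] [ 0.5448 -0.0202  0.05  ]
stop_face 0.81 [268, 77] [0.5403 0.0195 0.03  ]
pad 0.93 [268, 210] [ 0.5713 -0.1376  0.042 ]
ridge 0.86 [270, 195] [ 0.5688 -0.1165  0.046 ]
nose 0.98 [267, 142] [ 0.553  -0.0542  0.042 ]
vial 0.58 [330, 74] [0.614  0.0402 0.012 ]
weight 0.95 [321, 145] [ 0.6236 -0.0475  0.012 ]
```

View pics/w1.png

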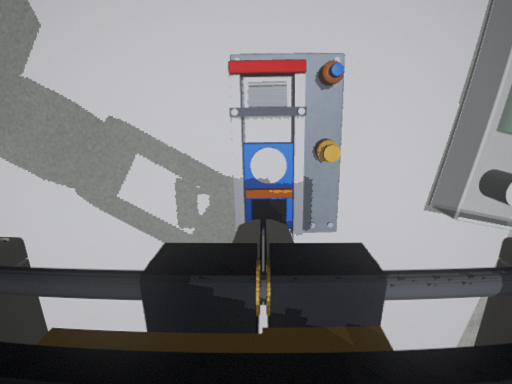

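```bash
cat > fit.py <<'E'
from h import *
from scipy.optimize import least_squares
P=[('crossbar',.048,0,.5448,-.0202),('stop',.09,0,.5403,.0195),('c',0,1,.5665,-.1087),('pad',-.03,1,.5713,-.1376),('ridge',-.01,1,.5688,-.1165),('nose',.055,1,.553,-.0542)]
f=lambda p:np.array([[p[0]+np.cos(p[2])*(u+k*p[3])-x,p[1]+np.sin(p[2])*(u+k*p[3])-y] for n,u,k,x,y in P]).ravel()
r=least_squares(f,[.55,-.06,1.77,-.04],loss='soft_l1',f_scale=.002)
print(r.x,np.degrees(r.x[2]));print((f(r.x).reshape(-1,2)*1000).round(1))
E
python3 fit.py
python3 - <<'E'
import sys; sys.argv=['']
from fit import *
import cv2
s=robot.sense();i,T=campose('wrist',s)
im=cv2.imread('pics/w1.png')
x0,y0,th,xc=r.x
big=cv2.resize(im,None,fx=3,fy=3,interpolation=cv2.INTER_CUBIC)
def L(a,b,z,c):
    W=[]
    for t in np.linspace(0,1,20):
        u=np.array(a)*(1-t)+np.array(b)*t
        W.append([x0+np.cos(th)*u[0]-np.sin(th)*u[1],y0+np.sin(th)*u[0]+np.cos(th)*u[1],z])
    p=proj(i,T,np.array(W));p=((p+.5)*3-.5)
    cv2.polylines(big,[p.round().astype(np.int32)],False,c,1,cv2.LINE_AA)
for y in(.0315,-.0315): L((-.115,y),(.09,y),.037,(0,255,0))
L((.117,-.095),(-.117,-.095),.012,(255,0,255));L((.117,-.095),(.117,.045),.012,(255,0,255));L((-.117,-.095),(-.117,.045),.012,(255,0,255))
for x in (.043,.053): L((x,-.03),(x,.03),.05,(0,255,255))
for y in (-.03,.03): L((xc-.055,y),(xc+.055,y),.042,(0,0,255))
for x in (.055,-.01,-.055): L((xc+x,-.03),(xc+x,.03),.042,(0,0,255))
L((.09,-.03),(.09,.03),.046,(255,255,0))
cv2.imwrite('pics/ov1.png',big[130:730,550:1150])
E
```

```text
[ 0.55708777 -0.06781632  1.78139922 -0.0410448 ] 102.06665681150241
[[ 2.3 -0.7]
 [-2.   0.7]
 [-0.8  0.7]
 [ 0.6  0.3]
 [-1.  -1.2]
 [ 1.2  0. ]]
[ 0.55708777 -0.06781632  1.78139922 -0.0410448 ] 102.06665681150241
[[ 2.3 -0.7]
 [-2.   0.7]
 [-0.8  0.7]
 [ 0.6  0.3]
 [-1.  -1.2]
 [ 1.2  0. ]]
```

View pics/ov1.png

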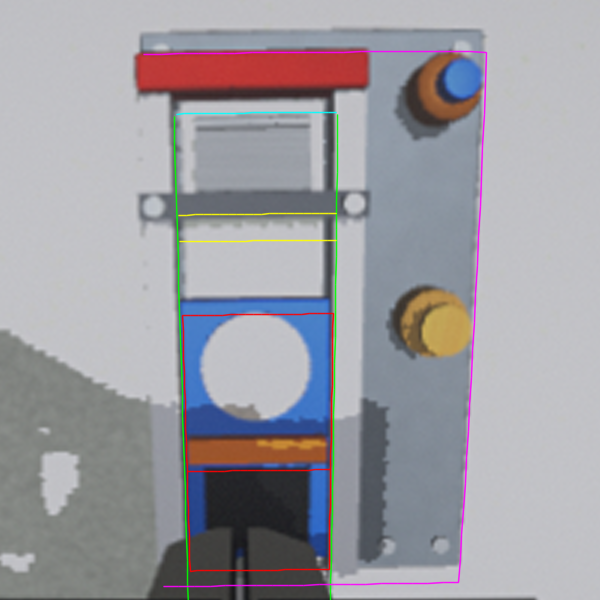

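```bash
python3 look.py w2
```

```text
[ 0.5551 -0.0874  0.2201] t 3.15 F [ 0.1  0.1 -0.3] 0.00040099889208629244
cassette 0.94 [269, 189] [ 0.5659 -0.1071  0.03  ]
crossbar 0.82 [271, 118] [ 0.5491 -0.0197  0.05  ]
stop_face 0.64 [269, 81] [0.5393 0.0212 0.03  ]
nose 0.59 [265, 149] [ 0.5499 -0.0563  0.042 ]
stage 0.81 [263, 154] [ 0.5507 -0.069   0.    ]
vial 0.64 [329, 81] [0.6122 0.0384 0.012 ]
vial 0.19 [271, 202] [ 0.5738 -0.1299  0.012 ]
weight 0.78 [323, 152] [ 0.6258 -0.0492  0.012 ]
weight 0.31 [269, 147] [ 0.5552 -0.0566  0.012 ]
```

Run:
```python
import cv2
im=cv2.imread('pics/w2.png')
b=cv2.resize(im[40:240,190:360],None,fx=3,fy=3,interpolation=cv2.INTER_CUBIC);cv2.imwrite('pics/w2c.png',b);print(b.shape)
```

```text
(600, 510, 3)
```

View pics/w2c.png

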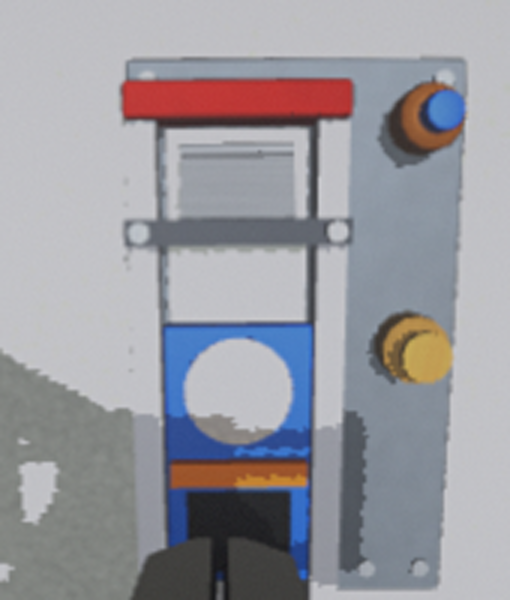

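```bash
cat > fit2.py <<'E'
from h import *
from scipy.optimize import least_squares
s=robot.sense();i,T=campose('wrist',s)
# stage/cassette point, k, px crop
P=[(.117,.045,.012,0,127,62),(.117,-.095,.012,0,466,60),(-.117,-.095,.012,0,438,588),(.048,0,.05,0,238.5,231.5),
(.055,.03,.042,1,164,324),(.055,-.03,.042,1,312,324),(-.01,.028,.05,1,170,487),(-.01,-.028,.05,1,308,487),(0,.028,.05,1,170,463),(0,-.028,.05,1,308,463),(.09,0,.046,0,236.5,118)]
A=np.array(P);px=(A[:,4:]+.5)/3-.5+[190,40]
def W(p):
    u=A[:,0]+A[:,3]*p[3];v=A[:,1]
    return np.c_[p[0]+np.cos(p[2])*u-np.sin(p[2])*v,p[1]+np.sin(p[2])*u+np.cos(p[2])*v,A[:,2]+p[4]]
f=lambda p:np.r_[(proj(i,T,W(p))-px).ravel(),p[4]/.003]
r=least_squares(f,[.55,-.06,1.77,-.04,0])
print(s['tcp_pos'],r.x.round(4),np.degrees(r.x[2]));print(f(r.x)[:-1].reshape(-1,2).round(1))
E
python3 fit2.py
```

```text
[ 0.55524294 -0.08829535  0.21961175] [ 0.5571 -0.0672  1.7764 -0.0431 -0.0019] 101.77877916656323
[[-0.6 -0.5]
 [ 0.5 -0.3]
 [-0.1  0.3]
 [-0.1  0.5]
 [-0.3  0.6]
 [ 0.3  0.2]
 [ 0.3 -0.1]
 [-0.3 -0.5]
 [ 0.1  0.1]
 [-0.1 -0.3]
 [ 0.3  0.2]]
```

```bash
python3 go.py .5704 -.1301 .06 11.78
```

```text
tcp [ 0.5552 -0.0883  0.2196] t 3.65 F [-0.5  0.1  0.3] w 0.0002
shift mm [ 44.  159.6   6.7] yaw 11.28 spin -0.0087
```

Call:
apply_moves --commands '[[[30,0,5],-0.009,1],[[44,30,7],-0.009,1],[[44,65,7],-0.009,1],[[44,100,7],-0.009,1],[[44,130,7],-0.009,1],[[44,150,7],-0.009,1],[[44,160,7],-0.009,1],[[44,160,7],-0.009,1]]'

```text
t: 4.45
tcp_pos: [0.5699, -0.1297, 0.0583]
eef_rot: [0.549, -0.447, 0.445, -0.548]
ft_force: [-0.4, -0.5, 0.9]
grip_width: 0.0004
```

```bash
python3 - <<'E'
from h import *
im,d=robot.get_image('wrist');save('w3.png',im)
im,d=robot.get_image('scene');save('s3.png',cv2.resize(im[130:280,160:360],(800,600),interpolation=cv2.INTER_CUBIC))
E
python3 go.py .5704 -.1301 .042 11.78
```

```text
tcp [ 0.5714 -0.1303  0.0605] t 4.55 F [-0.2 -0.1  0. ] w 0.0003
shift mm [-0.4 18.5 -1. ] yaw 11.8 spin 0.0004
```

View pics/w3.png

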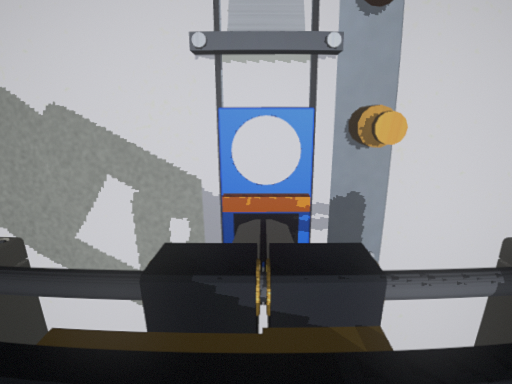

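View pics/s3.png

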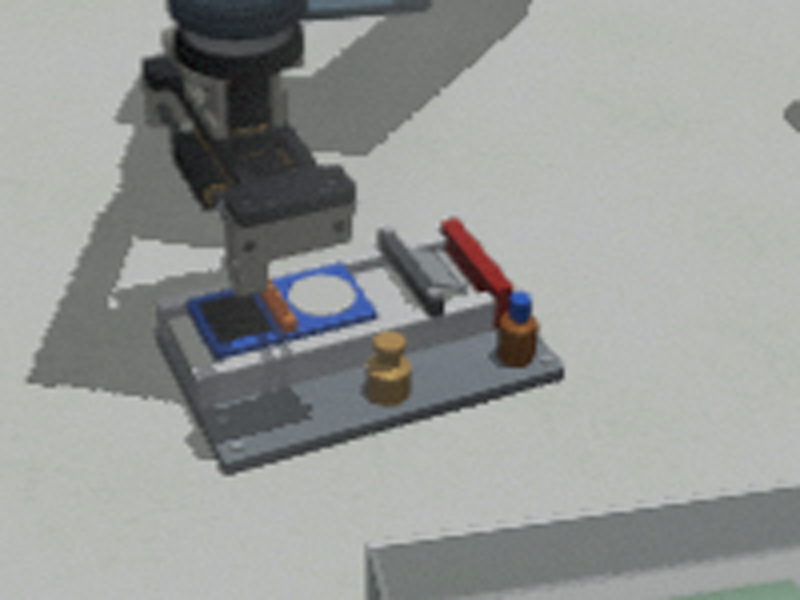

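Call:
apply_moves --commands '[[[4,3,-1],0,1],[[4,6,-1],0,1],[[4,9,-1],0,1],[[4,12,-1],0,1],[[4,15,-1],0,1],[[4,18,-1],0,1],[[4,20,-1],0,1],[[4,20,-1],0,1]]'

```text
t: 5.35
tcp_pos: [0.5705, -0.1341, 0.0398]
eef_rot: [0.549, -0.446, 0.446, -0.549]
ft_force: [-1.5, -0.1, 4.9]
grip_width: 0.0003
```

```bash
python3 go.py .5704 -.1301 .042 11.78
```

```text
tcp [ 0.5705 -0.1341  0.0398] t 5.35 F [-1.5 -0.1  4.9] w 0.0003
shift mm [-3.9 -2.2  0.7] yaw 11.81 spin 0.0005
```

Call:
apply_moves --commands '[[[0,1,0],0,1],[[0,2,0],0,1],[[0,3,0],0,1],[[0,4,0],0,1],[[0,5,0],0,1],[[0,6,0],0,1],[[0,7,0],0,1],[[0,7,0],0,1]]'

```text
t: 6.15
tcp_pos: [0.5707, -0.1341, 0.035]
eef_rot: [-0.549, 0.446, -0.446, 0.549]
ft_force: [-6.0, 2.1, 18.8]
grip_width: 0.0003
```

```bash
python3 go.py .5704 -.1301 .042 11.78
```

```text
tcp [ 0.5707 -0.1341  0.035 ] t 6.15 F [-6.   2.1 18.8] w 0.0003
shift mm [-4.  -7.   0.6] yaw 11.82 spin 0.0007
```

Call:
apply_moves --commands '[[[0,2,-1],0,1],[[-3,2,-1],0,1],[[-7,2,-1],0,1],[[-11,2,-1],0,1],[[-15,2,-1],0,1],[[-19,2,-1],0,1],[[-23,2,-1],0,1],[[-25,2,-1],0,1]]'

```text
t: 6.95
tcp_pos: [0.5681, -0.1148, 0.0351]
eef_rot: [0.549, -0.441, 0.45, -0.548]
ft_force: [-4.2, -12.1, 20.7]
grip_width: 0.0003
```

```bash
python3 go.py .5704 -.1301 .042 11.78; python3 look.py w4
```

```text
tcp [ 0.5681 -0.1148  0.0351] t 6.95 F [ -4.2 -12.1  20.7] w 0.0003
shift mm [15.5 -6.7 -0.9] yaw 11.85 spin 0.0013
[ 0.5681 -0.1148  0.0351] t 6.95 F [ -4.2 -12.1  20.7] 0.00034362188639683994
cassette 0.77 [268, 188] [ 0.564  -0.0867  0.03  ]
crossbar 0.62 [261, 59] [ 0.5455 -0.0183  0.05  ]
ridge 0.73 [267, 210] [ 0.5649 -0.0955  0.046 ]
nose 0.79 [265, 99] [ 0.5515 -0.0362  0.042 ]
weight 0.72 [373, 146] [ 0.6279 -0.0493  0.012 ]
```

View pics/w4.png

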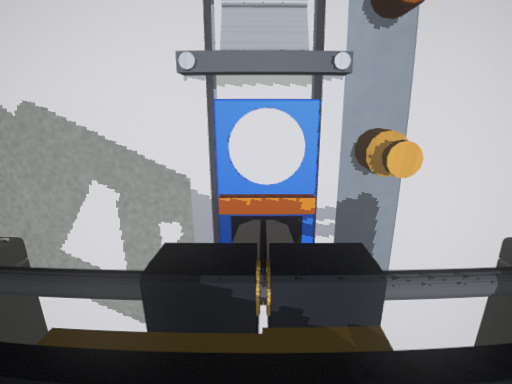

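```bash
python3 go.py .5704 -.1301 .042 11.78; cp fit2.py fit3.py
python3 - <<'E'
import cv2
im=cv2.imread('pics/w4.png')
cv2.imwrite('pics/w4c.png',cv2.resize(im[40:230,160:360],None,fx=3,fy=3,interpolation=cv2.INTER_CUBIC))
E
```

```text
tcp [ 0.568  -0.1146  0.0351] t 7.45 F [ -3.6 -10.2  22.4] w 0.0005
shift mm [15.8 -6.7 -0.8] yaw 11.84 spin 0.001
```

View pics/w4c.png

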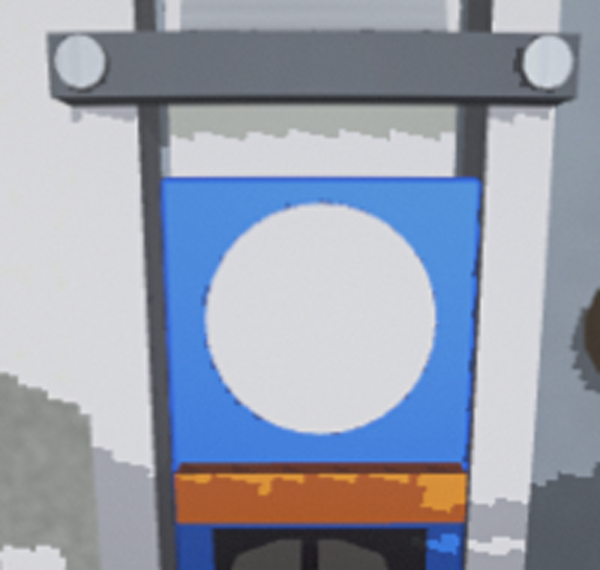

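Run:
```python
from h import *
s=robot.sense();i,T=campose('wrist',s);d=np.load('w4_d.npy')
def z(c,r):
    a=[]
    for rr in range(r-2,r+3):
        for cc in range(c-2,c+3):
            o,v=ray(i,T,cc,rr);a.append((o+v*d[rr,cc]))
    return np.median(np.array(a),0).round(4)
for n,c,r in [('nose L',222,106),('nose R',313,106),('nose mid',266,103),('mid',267,140),('rear',220,185),('ridge',267,206),('rear R',310,185),('bar',266,62),('bed',266,92),('railR',326,130),('railR2',328,180),('railL?',205,130)]: print(n,z(c,r))
```

```text
nose L [ 0.5287 -0.0442  0.0357]
nose R [ 0.5783 -0.0338  0.0353]
nose mid [ 0.5523 -0.0377  0.0354]
mid [ 0.557  -0.0575  0.0359]
rear [ 0.5352 -0.0892  0.0356]
ridge [ 0.5646 -0.0937  0.0433]
rear R [ 0.5876 -0.0783  0.0354]
bar [ 0.5481 -0.0191  0.0504]
bed [ 0.5511 -0.0312  0.0237]
railR [ 0.5881 -0.045   0.0374]
railR2 [ 0.597  -0.0727  0.0376]
railL? [ 0.5218 -0.059   0.0375]
```

Call:
apply_moves --commands '[[[-5,1,0],0,1],[[-10,1,0],0,1],[[-15,1,0],0,1],[[-20,1,0],0,1],[[-25,1,0],0,1],[[-30,1,0],0,1],[[-35,1,0],0,1],[[-40,1,0],0,1]]'

```text
t: 8.25
tcp_pos: [0.5602, -0.0773, 0.0351]
eef_rot: [0.55, -0.441, 0.451, -0.548]
ft_force: [-6.5, -16.6, 29.1]
grip_width: 0.0005
```

```bash
python3 go.py .5704 -.1301 .042 11.78
python3 - <<'E'
from h import *
im,d=robot.get_image('wrist');save('w5.png',im)
E
python3 go.py .5704 -.1301 .042 11.78
```

```text
tcp [ 0.5602 -0.0773  0.0351] t 8.25 F [ -6.5 -16.6  29.1] w 0.0005
shift mm [53.9 -6.2 -0.9] yaw 11.88 spin 0.0017
tcp [ 0.5601 -0.0765  0.0351] t 8.3 F [ -7.9 -16.3  29. ] w 0.0005
shift mm [54.7 -6.2 -0.9] yaw 11.89 spin 0.0018
```

View pics/w5.png

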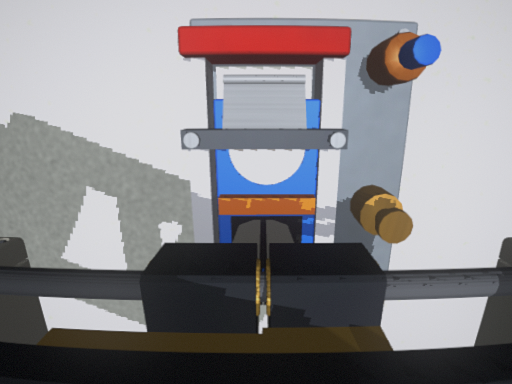

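Call:
apply_moves --commands '[[[-3,0,-1],0,1],[[-6,0,-1],0,1],[[-9,0,-1],0,1],[[-12,0,-1],0,1],[[-15,0,-1],0,1],[[-18,0,-1],0,1],[[-20,0,-1],0,1],[[-20,0,-1],0,1]]'

```text
t: 9.1
tcp_pos: [0.5572, -0.0572, 0.0351]
eef_rot: [-0.549, 0.44, -0.451, 0.549]
ft_force: [-1.6, -15.0, 25.0]
grip_width: 0.0005
```

```bash
python3 go.py .5704 -.1301 .042 11.78
python3 - <<'E'
from h import *
im,d=robot.get_image('wrist');save('w6.png',im)
E
python3 go.py .5704 -.1301 .042 11.78
```

```text
tcp [ 0.5572 -0.0572  0.0351] t 9.1 F [ -1.6 -15.   25. ] w 0.0005
shift mm [74.1 -6.  -2. ] yaw 11.87 spin 0.0016
tcp [ 0.5571 -0.0572  0.0351] t 9.15 F [ -0.8 -15.7  25.1] w 0.0006
shift mm [74.1 -6.  -1.9] yaw 11.87 spin 0.0015
```

View pics/w6.png

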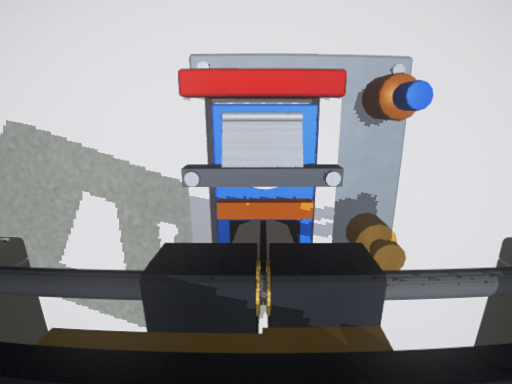

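Call:
apply_moves --commands '[[[-1,0,-1],0,1],[[-2,0,-1],0,1],[[-3,0,-1],0,1],[[-4,0,-1],0,1],[[-5,0,-1],0,1],[[-6,0,-1],0,1],[[-6,0,-1],0,1],[[-6,0,-1],0,1]]'

```text
t: 9.95
tcp_pos: [0.5564, -0.0518, 0.0351]
eef_rot: [-0.548, 0.439, -0.452, 0.55]
ft_force: [1.2, -15.9, 21.1]
grip_width: 0.0008
```

```bash
python3 - <<'E'
from h import *
im,d=robot.get_image('wrist');save('w7.png',im)
cv2.imwrite('pics/w7c.png',cv2.resize(im[40:230,160:360,::-1],None,fx=3,fy=3,interpolation=cv2.INTER_CUBIC))
E
python3 go.py .5704 -.1301 .042 11.78
```

```text
tcp [ 0.5563 -0.0518  0.0351] t 10.0 F [  2.6 -15.1  21.5] w 0.0006
shift mm [79.6 -5.8 -2.2] yaw 11.85 spin 0.0012
```

View pics/w7c.png

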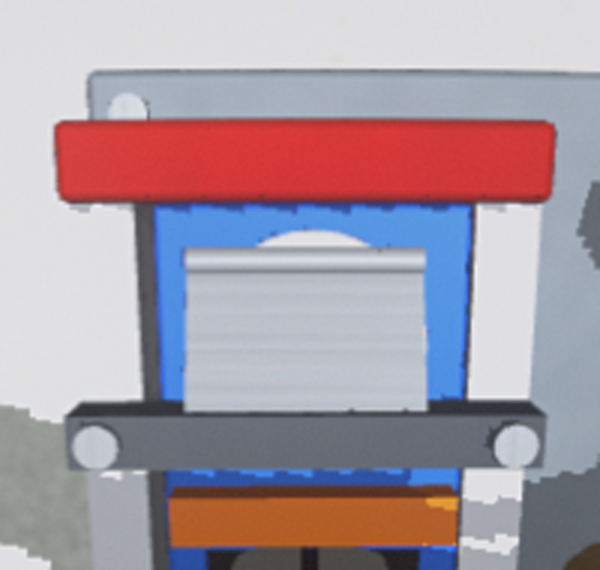

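Call:
apply_moves --commands '[[[-1,0,0],0,1],[[-2,0,0],0,1],[[-3,0,0],0,1],[[-4,0,0],0,1],[[-5,0,0],0,1],[[-6,0,0],0,1],[[-6,0,0],0,1],[[-6,0,0],0,1]]'

```text
t: 10.8
tcp_pos: [0.5562, -0.0501, 0.0352]
eef_rot: [0.55, -0.437, 0.454, -0.549]
ft_force: [3.6, -30.0, 17.0]
grip_width: 0.0006
```

```bash
python3 - <<'E'
from h import *
im,d=robot.get_image('wrist');save('w8.png',im)
cv2.imwrite('pics/w8c.png',cv2.resize(im[40:230,160:360,::-1],None,fx=3,fy=3,interpolation=cv2.INTER_CUBIC))
E
python3 go.py .5704 -.1301 .042 11.78
```

```text
tcp [ 0.5562 -0.0501  0.0352] t 10.85 F [  2.9 -30.   16.4] w 0.0002
shift mm [81.3 -5.2 -2.5] yaw 11.89 spin 0.002
```

View pics/w8c.png

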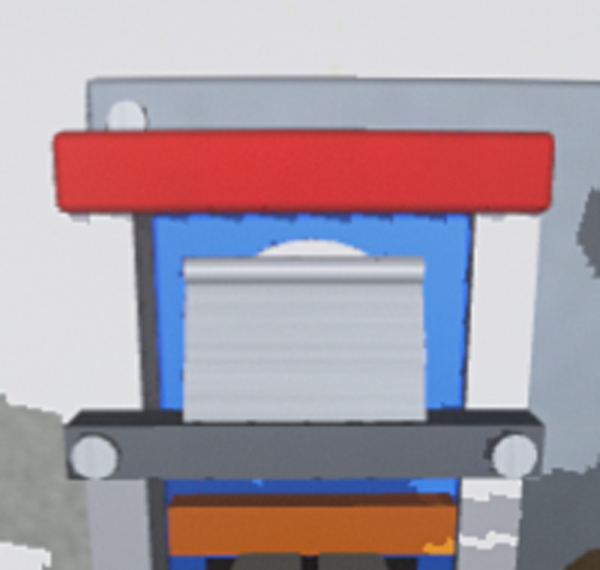

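Call:
apply_moves --commands '[[[2,0,0],0,1],[[4,-1,0],0,1],[[4,-3,0],0,1],[[4,-5,0],0,1],[[6,-8,0],0,1],[[8,-12,0],0,1],[[9,-20,0],0,1],[[9,-30,0],0,1]]'

```text
t: 11.65
tcp_pos: [0.5492, -0.0487, 0.0596]
eef_rot: [0.549, -0.447, 0.446, -0.548]
ft_force: [0.2, 0.1, -0.3]
grip_width: 0.0007
```

Call:
apply_moves --commands '[[[5,-20,0],0,1],[[10,-50,0],0,1],[[20,-85,0],0,1],[[40,-120,0],0,1],[[60,-150,0],0,1],[[70,-150,0],0,1],[[70,-150,0],0,1],[[70,-150,0],0,1]]'

```text
t: 12.45
tcp_pos: [0.5628, -0.1162, 0.2082]
eef_rot: [0.549, -0.447, 0.445, -0.549]
ft_force: [-0.1, -0.4, 0.3]
grip_width: 0.0006
```

```bash
python3 look.py w9
python3 - <<'E'
from h import *
im=cv2.imread('pics/w9.png')
cv2.imwrite('pics/w9c.png',cv2.resize(im[20:240,180:380],None,fx=2.7,fy=2.7,interpolation=cv2.INTER_CUBIC))
E
```

```text
[ 0.5628 -0.1162  0.2082] t 12.45 F [-0.1 -0.4  0.3] 0.0006388654808435435
cassette 0.57 [268, 106] [ 0.5504 -0.0353  0.03  ]
crossbar 0.67 [268, 86] [ 0.5451 -0.0161  0.05  ]
stop_face 0.88 [268, 52] [0.5376 0.0223 0.03  ]
stop_face 0.36 [266, 87] [ 0.5437 -0.0158  0.03  ]
pad 0.71 [270, 127] [ 0.5569 -0.0578  0.042 ]
ridge 0.78 [270, 110] [ 0.5535 -0.0401  0.046 ]
ridge 0.56 [273, 335] [ 0.6212 -0.3338  0.046 ]
nose 0.59 [269, 52] [0.5394 0.0196 0.042 ]
stage 0.35 [269, 127] [ 0.557  -0.0598  0.    ]
vial 0.84 [333, 55] [0.613  0.0388 0.012 ]
vial 0.72 [326, 130] [ 0.6272 -0.0485  0.012 ]
weight 0.75 [273, 112] [ 0.5575 -0.0415  0.012 ]
weight 0.7 [328, 131] [ 0.6292 -0.0493  0.012 ]
```

View pics/w9c.png

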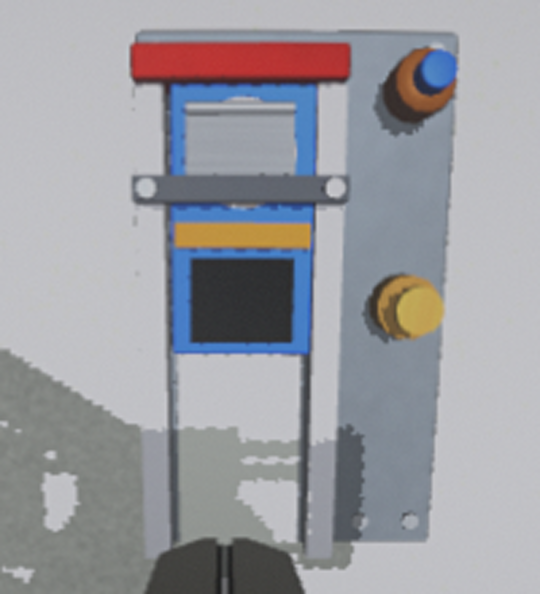

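Run:
```python
from h import *
from scipy.optimize import least_squares
s=robot.sense();print(s['tcp_pos']);i,T=campose('wrist',s)
# fresh picture, arm settled
im,d=robot.get_image('wrist');save('w10.png',im)
cv2.imwrite('pics/w10c.png',cv2.resize(im[20:240,180:380,::-1],None,fx=2.7,fy=2.7,interpolation=cv2.INTER_CUBIC))
def z(c,r):
    a=[]
    for rr in range(r-1,r+2):
        for cc in range(c-1,c+2):
            o,v=ray(i,T,cc,rr);a.append((o+v*d[rr,cc]))
    return np.median(np.array(a),0).round(4)
for n,c,r in [('padL',248,135),('padR',292,135),('pad rear',270,145),('ridge',270,107),('nose L',247,60),('nose R',293,60),('bar',268,90),('leaf',268,75),('rail',299,130)]: print(n,z(c,r))
im,d=robot.get_image('scene');save('s10.png',cv2.resize(im[130:280,160:360],(800,600),interpolation=cv2.INTER_CUBIC))
```

```text
[ 0.56392452 -0.11691532  0.20952236]
padL [ 0.5356 -0.0735  0.0379]
padR [ 0.5857 -0.063   0.0371]
pad rear [ 0.5631 -0.0796  0.0376]
ridge [ 0.5538 -0.0376  0.0459]
nose L [0.5186 0.0067 0.0377]
nose R [0.5682 0.017  0.037 ]
bar [ 0.5479 -0.0207  0.0505]
leaf [ 0.5446 -0.0051  0.0455]
rail [ 0.5924 -0.0557  0.0375]
```

View pics/w10c.png

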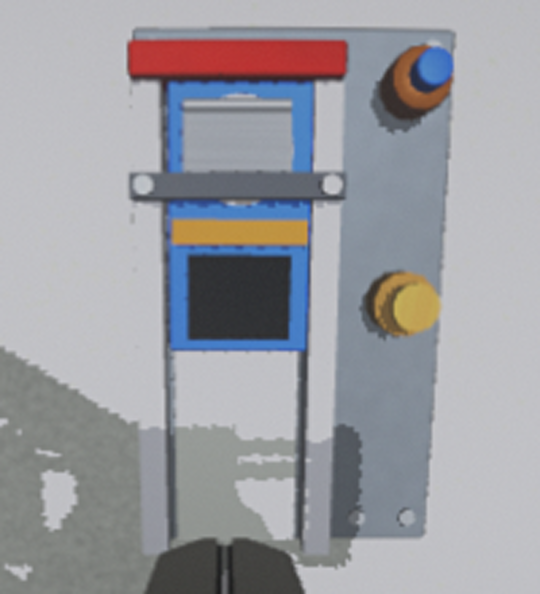

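View pics/s10.png

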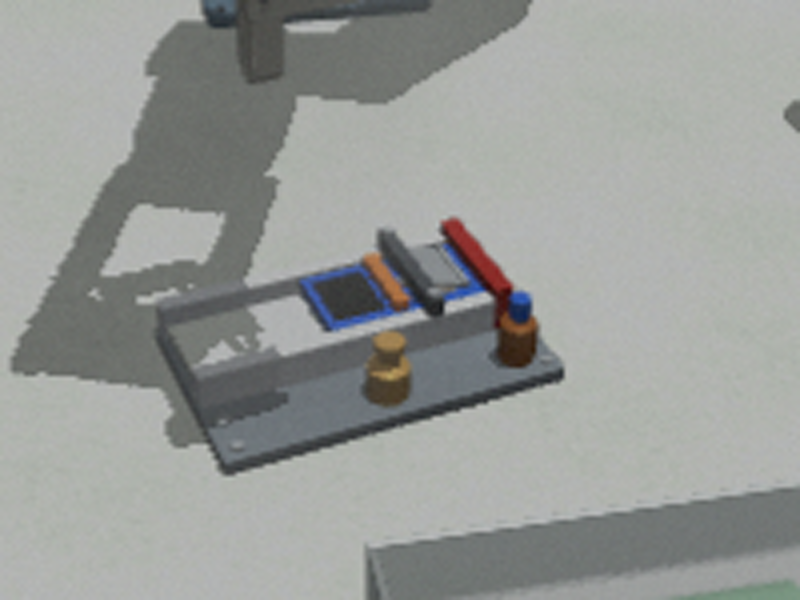

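Run:
```python
from h import *
from scipy.optimize import least_squares
s=robot.sense();i,T=campose('wrist',s)
A=np.array([(.117,.045,.012,0,134,29),(.117,-.095,.012,0,455,32),(-.117,-.095,.012,0,424,537),(.048,0,.05,0,237.5,185.5),(.09,0,.046,0,238,77),
(-.055,.03,.0367,1,171,349),(-.055,-.03,.0367,1,306,349),(-.01,.028,.0447,1,173,245),(-.01,-.028,.0447,1,308,245),(0,.028,.0447,1,173,221),(0,-.028,.0447,1,308,221)])
px=(A[:,4:]+.5)/2.7-.5+[180,20]
def W(p):
    u=A[:,0]+A[:,3]*p[3];v=A[:,1]
    return np.c_[p[0]+np.cos(p[2])*u-np.sin(p[2])*v,p[1]+np.sin(p[2])*u+np.cos(p[2])*v,A[:,2]+p[4]]
f=lambda p:np.r_[(proj(i,T,W(p))-px).ravel(),p[4]/.003]
r=least_squares(f,[.55,-.06,1.77,.03,0])
print(r.x.round(4),np.degrees(r.x[2]));print(f(r.x)[:-1].reshape(-1,2).round(1))
```

```text
[ 0.5579 -0.0661  1.7781  0.035  -0.0024] 101.87838777306634
[[ 0.2  0.1]
 [ 0.3 -0.4]
 [ 0.4 -0.1]
 [ 0.7  0.2]
 [ 0.6  0.1]
 [-0.3  0.5]
 [ 0.2  0.5]
 [-0.4 -0. ]
 [-0.7 -0.1]
 [-0.6 -0.3]
 [-0.5 -0.4]]
```

```bash
python3 -c "
from workcell import robot
print(robot.finish_job())"
```

```text
the job is handed in; nothing more can be done
None
```

The cassette is home against the red end stop, and I handed the job in at about 13 s of the 37 s allowed. The system reports no verdict.

**What I did:** I pressed the cassette down with closed fingertips on the black pad. The push force was 16–29 N downward, and the depth image showed the cassette fully pressed and flat before the crossbar. I kept it pressed while pushing it under the crossbar and leaf spring. At the stop, the push force rose from about 15 N to 30 N and the cassette stopped moving. I then lifted the hand straight up and drew it back.

**Last checks:**
- **Position:** a fit to the last wrist picture puts the cassette at x = 35.0 mm on the stage, where home is 35 mm.
- **Height:** the depth image puts its underside at about 25 mm (readings 25.0–25.9 mm before a 0.4 mm correction), and the cassette is flat.
- **Leaf and bystanders:** the leaf spring lies on the cassette, and the vial and weight look unmoved. The other bystanders were not re-measured, but the hand stayed well clear of them.
- **Hand:** it is about 17 cm above the cassette, and the measured force is about zero.

**Disagreements:**
- **First stage fit:** it was a few millimetres off because the arm was still settling, so I redid it from a later picture.
- **Leftover error:** image residuals were 0.7 pixel or less in both later fits, and the fits showed about 2 mm of vertical camera bias.
- **Landmark network:** some second-choice detections were plainly wrong, and I ignored them.

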